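Put the treatment bottles away in their order of use

TASK

The four treatment bottles stand in the pale work rack in their order of use, counted from its knob end. Move them into the grey storage rack, keeping that order from its knob: the bottle nearest the work rack's knob goes into the compartment nearest the storage rack's knob, and so on down the row. The packing in the storage compartments is of unknown depth, different in each; feel for it, and leave all four bottles standing upright on it.

Things in the scene. Friction and masses are not known exactly. Their poses are not given: they have to be found in the camera images.
- work_rack: pale wood rack, 62x230 mm; four open compartments, 50 mm square inside, walls 6 mm thick and 38 mm high, centred at x = 0, y = 84, 28, -28, -84 mm; upright black knob (55 mm high) on the +y end (y = 128). Fixed, any yaw. Origin on the desk under the row's middle. Floors 14 mm above the desk. A ledge 18 mm high with cards runs along its -x side (to x = -59). The bottles start in it
- store_rack: grey painted rack, 62x230 mm, no ledge; four open compartments, 50 mm square inside, walls 6 mm thick and 38 mm high, centred at x = 0, y = 84, 28, -28, -84 mm; upright black knob (55 mm high) on the +y end (y = 128). Fixed, any yaw. Origin on the desk under the row's middle. Empty. Each floor is a firm packing block (yields above 15 N) of unknown thickness, its top 12 to 26 mm above the desk
- dropper_bottle: small amber dropper bottle with black rubber bulb, 102 mm high; body 33 mm across up to 60 mm, then narrowing to the cap; grip the body at 50 to 58 mm above its bottom; about 70 g. Loose, origin at the centre of its underside, z up.
- stopper_jar: white ceramic cylinder jar, 32 mm across, straight up to 74 mm, with a cork stopper on top, 93 mm high in all; about 80 g. Loose, origin at the centre of its underside, z up.
- neck_flask: aluminium round flask, 30 mm across and straight up to 72 mm, then a thin neck with a small black cap 18 mm across, 104 mm high in all; about 70 g. Loose, origin at the centre of its underside, z up.
- square_tin: steel square tin, 30x30 mm up to 74 mm, with a dark square lid 32x32 mm (74 to 86 mm) and a small button on top, 92 mm high in all; its x and y axes are square to its sides, at the start parallel to the work rack's; about 90 g. Loose, origin at the centre of its underside, z up.
- dropper_card: paper card 22x36 mm lying on the work rack's ledge, 44 mm to the rack's -x side of the compartment in which the dropper bottle stands at the start; printed with a small side view of it. Fixed: it stays there and records that bottle's original place in the row. Origin: centre of its underside
- jar_card: paper card 22x36 mm lying on the work rack's ledge, 44 mm to the rack's -x side of the compartment in which the white jar stands at the start; printed with a small side view of it. Fixed: it stays there and records that bottle's original place in the row. Origin: centre of its underside
- flask_card: paper card 22x36 mm lying on the work rack's ledge, 44 mm to the rack's -x side of the compartment in which the flask stands at the start; printed with a small side view of it. Fixed: it stays there and records that bottle's original place in the row. Origin: centre of its underside
- tin_card: paper card 22x36 mm lying on the work rack's ledge, 44 mm to the rack's -x side of the compartment in which the square tin stands at the start; printed with a small side view of it. Fixed: it stays there and records that bottle's original place in the row. Origin: centre of its underside

How it is judged:
At the end, for the whole second after the job is handed in: Each bottle is released, still and upright (tilt under 0.12 rad) in the storage-rack compartment with the same count from the knob as the place it had in the work rack, within 14 mm of the compartment's centre along and across the row, its bottom 6 to 32 mm above the desk (((y of dropper_card in the frame of work_rack between 0.064 and 0.104 m and y of dropper_bottle in the frame of store_rack between 0.07 and 0.098 m) or (y of dropper_card in the frame of work_rack between 0.008 and 0.048 m and y of dropper_bottle in the frame of store_rack between 0.014 and 0.042 m) or (y of dropper_card in the frame of work_rack between -0.048 and -0.008 m and y of dropper_bottle in the frame of store_rack between -0.042 and -0.014 m) or (y of dropper_card in the frame of work_rack between -0.104 and -0.064 m and y of dropper_bottle in the frame of store_rack between -0.098 and -0.07 m)) and x of dropper_bottle in the frame of store_rack between -0.014 and 0.014 m and z of dropper_bottle in the frame of store_rack between 0.006 and 0.032 m and angle between each of dropper_bottle, stopper_jar, neck_flask, square_tin's own z axis and vertical below 0.12 rad and linear speed of each of dropper_bottle, stopper_jar, neck_flask, square_tin below 0.02 m/s and angular speed of each of dropper_bottle, stopper_jar, neck_flask, square_tin below 0.2 rad/s and ((y of jar_card in the frame of work_rack between 0.064 and 0.104 m and y of stopper_jar in the frame of store_rack between 0.07 and 0.098 m) or (y of jar_card in the frame of work_rack between 0.008 and 0.048 m and y of stopper_jar in the frame of store_rack between 0.014 and 0.042 m) or (y of jar_card in the frame of work_rack between -0.048 and -0.008 m and y of stopper_jar in the frame of store_rack between -0.042 and -0.014 m) or (y of jar_card in the frame of work_rack between -0.104 and -0.064 m and y of stopper_jar in the frame of store_rack between -0.098 and -0.07 m)) and x of stopper_jar in the frame of store_rack between -0.014 and 0.014 m and z of stopper_jar in the frame of store_rack between 0.006 and 0.032 m and ((y of flask_card in the frame of work_rack between 0.064 and 0.104 m and y of neck_flask in the frame of store_rack between 0.07 and 0.098 m) or (y of flask_card in the frame of work_rack between 0.008 and 0.048 m and y of neck_flask in the frame of store_rack between 0.014 and 0.042 m) or (y of flask_card in the frame of work_rack between -0.048 and -0.008 m and y of neck_flask in the frame of store_rack between -0.042 and -0.014 m) or (y of flask_card in the frame of work_rack between -0.104 and -0.064 m and y of neck_flask in the frame of store_rack between -0.098 and -0.07 m)) and x of neck_flask in the frame of store_rack between -0.014 and 0.014 m and z of neck_flask in the frame of store_rack between 0.006 and 0.032 m and ((y of tin_card in the frame of work_rack between 0.064 and 0.104 m and y of square_tin in the frame of store_rack between 0.07 and 0.098 m) or (y of tin_card in the frame of work_rack between 0.008 and 0.048 m and y of square_tin in the frame of store_rack between 0.014 and 0.042 m) or (y of tin_card in the frame of work_rack between -0.048 and -0.008 m and y of square_tin in the frame of store_rack between -0.042 and -0.014 m) or (y of tin_card in the frame of work_rack between -0.104 and -0.064 m and y of square_tin in the frame of store_rack between -0.098 and -0.07 m)) and x of square_tin in the frame of store_rack between -0.014 and 0.014 m and z of square_tin in the frame of store_rack between 0.006 and 0.032 m); the robot touches nothing.
It also fails if it takes over 104 s, if anything falls off the work surface, if the arm or the gripper's body presses on something with over 40 N, if the wrist force passes 120 N, or if a joint passes its speed limit or range.

ROBOT

A 6-joint arm with a two-finger parallel gripper is mounted at the origin on a cart in front of the work surface, level with it; the furniture and walls round the work are solid. World frame = base frame: x ahead of the robot, y to its left, z up, the work surface at z = 0. Lengths are in m, angles in rad, forces in N, time in s.
With the tool pointing down it reaches from about 0.325 to 0.75 m from the base axis. Payload 7.6 kg.
Tool frame: the origin (TCP) lies midway between the tips of the shut fingers; the grasp point (between the pads) lies 19 mm behind it; z points along the fingers, y is the line along which they close (so a half turn about z gives the same grasp; the last joint's range is limited). The gripper opens to 85 mm and grips with 20 to 120 N. Pads are 22 mm wide; open, the fingers measure 114 mm over their backs; the gripper's body (76 mm by 85 mm) begins 54 mm behind the grasp point. The pads swing forward as they close: fully open they stand 13 mm farther back than shut.
Start: joints at [1.237, 0.052, 1.401, -0, 1.689, -0.07], TCP at [0.137, 0.507, 0.206] pointing down, gripper open.
Joint ranges: [-2.9, 2.9], [-0.91, 2.17], [0.12, 2.37], [-1.06, 4.2], [0.26, 2.73], [-2.93, 2.93]. Speed limits (rad/s): [2.57, 2.57, 3.01, 3.14, 3.14, 3.14].

INTERFACE

Orientations are given as [roll, pitch, yaw] about the fixed x, y, z axes, in that order (R = Rz(yaw) Ry(pitch) Rx(roll)).
In Python, from workcell import read_state, camera, calibration, finish_job, spot_in gives the robot as it stands.
- The arm moves only by the tool play_rows, never from a script. Its argument "steps" is a list of rows, each a list of 3 entries, a list of its own where there are three numbers: the turn, a rotation vector about the tool's x, y, z in rad, then the shift along the tool's x, y, z in cm, then the opening in per cent of the stroke, from 0 (shut) to 100 (fully open). A call has 1 to 8 rows; each row is the pose to reach, as a shift and turn from the pose commanded when the call began, along the tool's axes at that moment; what a row does not reach only later rows make up. A row lasts 1/10 s, in which the tool goes at most 50 mm and 8.59 degrees, less where a joint would pass 70% of its speed; a pose out of reach is approached as far as the arm can. A call with a gripper value outside its range is refused whole. The fingers move at their own pace and stop on an object; "force" is the grip in N (left out, the last holds). Time passes only in rows, so rows that repeat a pose let the fingers close. It gives the time, the measured TCP pose, the force, the opening and the grip force at its end, in the units of the state.
- read_state(): the state, without advancing time (a new reading comes with each control period).
- camera(name): name is "side" or "top"; returns the picture (420x560x3 uint8, red, green, blue); there is no depth.
- calibration(name): a dict with "fx", "fy", "cx", "cy" (pixels), "R" (3x3) and "t" (3): a world point X has camera coordinates R X + t. Camera axes: x right, y down, z forward; pixel columns grow to the right and rows downward; lengths in m; the calibration is good to about 2 mm. A picture is of the moment at which its call begins. calibration takes no time and is no camera call.
- finish_job(): hands the job in; it is judged then, once.
Trained networks look in the newest picture that a camera, given by its name, has taken for a name from the list of things; names that differ only in an ending like _2 or _b are one class to them, and where a whole thing is asked for, a point or a joint stands for the part that bears it (a point fixed in the world has none). Each returns a list of dicts, best first, with "conf" (0 to 1); they miss things now and then, are a little off and sometimes report something else, mostly with a low value. They report only what shows in the picture. A call takes as long as a camera call.
- spot_in(camera, label): "location" ([column, row] in pixels, amid what is visible of it).
The state is a dict: "time": time; "q": joint angles; "joint_vel": joint speeds; "joint_efforts": joint torques, N m; "position": TCP position; "orientation": TCP orientation; "wrist_force": force on the tool from outside, world axes, zero at the start; "torque": the same for the moment, N m; "gripper_width": finger opening in m; "gripper_force": force on a finger pad.
Only numpy, scipy, OpenCV 4.12 (cv2) and the standard library are available. Lean on these libraries where they do the work, as an engineer would, in place of code of your own. Each camera call takes 0.05 s, during which the arm holds its last target. There are 200 camera calls.

## Working session

There is one attempt and no reset: what is moved stays moved. The work goes in short steps, Python scripts to look and compute and a tool call to move; the robot and the scene stay as the last step left them, time stands still between calls to the robot, and variables do not carry over. Pictures are saved under pics/ and viewed, at most 14 in all, crops included, and the job is handed in when it is done.

Besides the shell and the picture viewer there is one more tool, called after "Request:" by a JSON object that holds its "fn" and its "kwargs", one argument or row to a line. play_rows: Moves the arm, as the interface text tells. Its arguments: {"type":"object","properties":{"steps":{"type":"array"},"force":{"type":"number"}},"required":["steps"]}

```bash
mkdir -p pics; ls
python3 - <<'E'
from workcell import *
import cv2
s=read_state();print({k:s[k] for k in("time","position","orientation","wrist_force","gripper_width")})
for c in("top","side"):
    cv2.imwrite(f"pics/{c}0.png",cv2.resize(camera(c)[:,:,::-1],(800,600)))
    k=calibration(c);print(c,{a:(k[a] if a[0] in'fc' else k[a]) for a in k})
    for n in("work_rack","store_rack","dropper_bottle","stopper_jar","neck_flask","square_tin","dropper_card","jar_card","flask_card","tin_card"):
        print(n,[([round(v) for v in d["location"]],round(d["conf"],2)) for d in spot_in(c,n)][:3])
E
```

```text
pics
{'time': 0.0, 'position': array([0.13676837, 0.5065198 , 0.20468053]), 'orientation': array([-3.14002898e+00, -7.85211811e-05,  2.87776474e+00]), 'wrist_force': array([-0.53896926,  0.728175  , -0.70101994]), 'gripper_width': 0.08519399570428682}
top {'fx': 379.30157164592913, 'fy': 379.30157164592913, 'cx': 280.2327911502851, 'cy': 209.11159454347603, 'R': array([[ 0.00403667, -0.99994237, -0.00994829],
       [-0.9958737 , -0.00311792, -0.09069648],
       [ 0.09066023,  0.01027335, -0.99582889]]), 't': array([0.00166024, 0.51286147, 0.87072977])}
work_rack [([200, 204], 0.95)]
store_rack [([357, 199], 0.87)]
dropper_bottle [([356, 203], 0.61), ([217, 227], 0.58)]
stopper_jar [([175, 200], 0.81), ([194, 209], 0.67)]
neck_flask []
square_tin [([157, 190], 0.6)]
dropper_card [([228, 210], 0.49)]
jar_card [([192, 183], 0.53), ([174, 201], 0.24)]
flask_card []
tin_card [([168, 178], 0.71), ([175, 200], 0.53)]
side {'fx': 485.9930506041131, 'fy': 485.9930506041131, 'cx': 278.10563838091883, 'cy': 211.30606047232288, 'R': array([[-0.98954037, -0.14412478, -0.00615707],
       [-0.0493928 ,  0.37860783, -0.92423831],
       [ 0.13553676, -0.91426701, -0.38176646]]), 't': array([0.50921567, 0.08821245, 1.01409123])}
work_rack [([256, 293], 0.78)]
store_rack [([276, 206], 0.7)]
dropper_bottle [([292, 245], 0.66)]
stopper_jar [([249, 265], 0.91), ([256, 290], 0.59)]
neck_flask [([268, 254], 0.89), ([250, 265], 0.52)]
square_tin [([228, 277], 0.97)]
dropper_card []
jar_card []
flask_card []
tin_card []
```

View pics/top0.png

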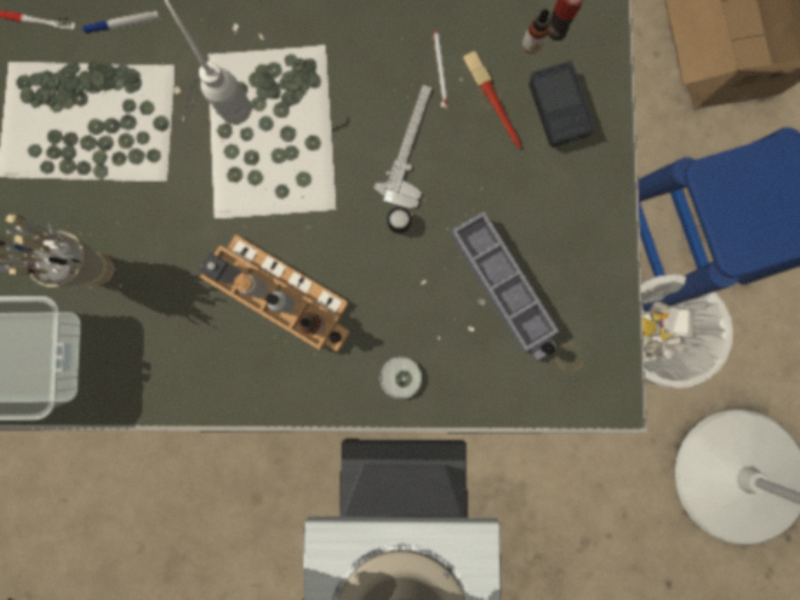

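View pics/side0.png

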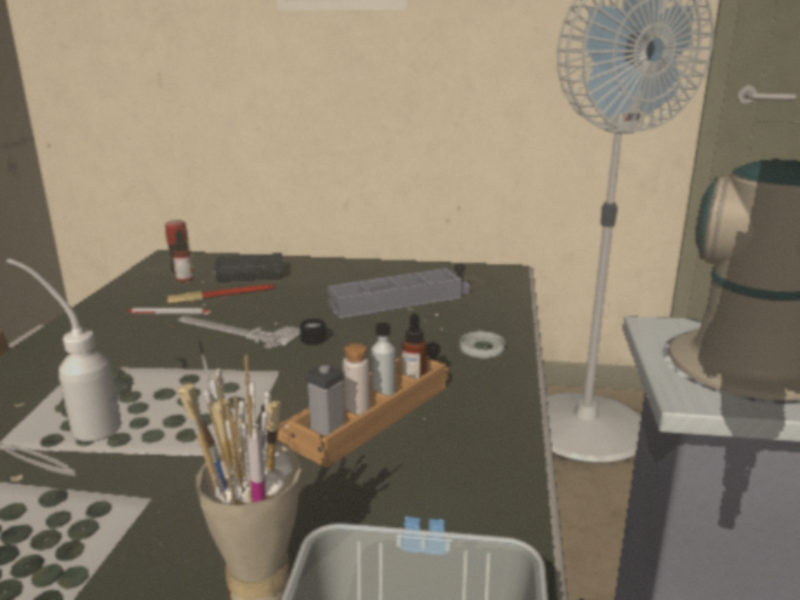

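The top view shows the work rack at about (275,292) with its knob at (335,337), and the store rack at about (505,283) with its knob at (543,350). From the knob the order is dropper, flask, jar, tin. Next I'll take enlarged crops for corner positions.

Run:
```python
from workcell import *
import cv2,numpy as np
im=camera("top")[:,:,::-1]; cv2.imwrite("pics/raw.png",im)
def cr(x,y,w,h):
    c=cv2.resize(im[y:y+h,x:x+w],None,fx=6,fy=6,interpolation=cv2.INTER_CUBIC)
    for i in range(0,w,10): cv2.line(c,(i*6,0),(i*6,6),(0,0,255),1);cv2.putText(c,str(x+i),(i*6,18),0,.38,(0,255,255),1)
    for j in range(0,h,10): cv2.line(c,(0,j*6),(6,j*6),(0,0,255),1);cv2.putText(c,str(y+j),(8,j*6+4),0,.38,(0,255,255),1)
    return c
cv2.imwrite("pics/w.png",cr(135,158,120,95)); cv2.imwrite("pics/s.png",cr(310,145,90,110)[:600] if 0 else cr(310,146,90,99+1))
```

```text
(no output)
```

View pics/w.png

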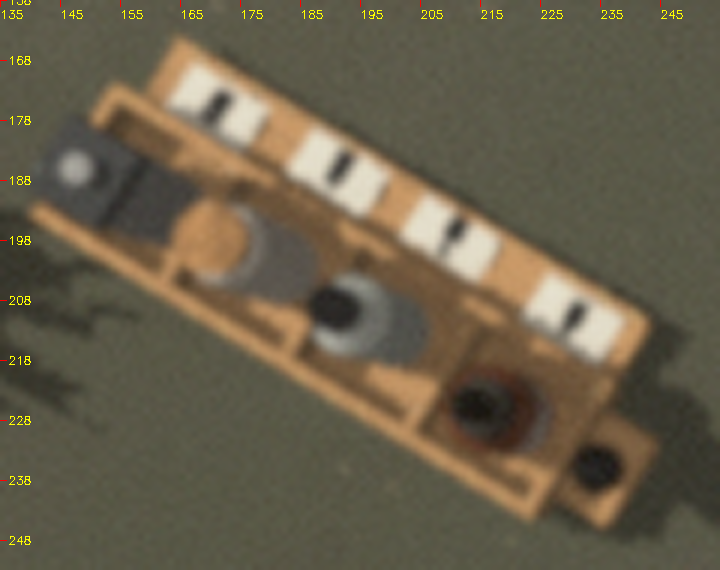

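View pics/s.png

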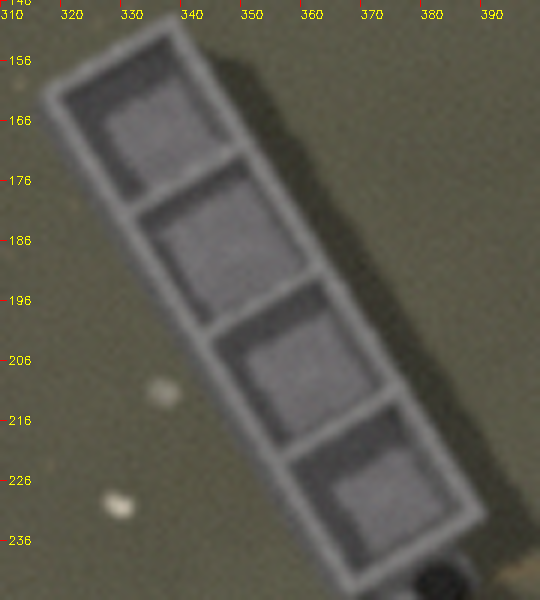

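The crops show the work rack rim corners at (140.2,192.7), (153.8,172.2), (223.7,245) and (237.3,221.8). The store rim corners are at (317,161.5), (339.2,148.8), (391.2,232.2) and (368.7,245.5). The bottle tops are at tin (147.8,186.2), jar (170.3,197.2), flask (190.8,209.3) and dropper (215.8,226).

```bash
cat > h.py <<'E'
from workcell import *
import numpy as np
from scipy.optimize import least_squares
from scipy.spatial.transform import Rotation as Ro
def proj(c,X):
    k=calibration(c);p=np.atleast_2d(X)@k["R"].T+k["t"];return np.c_[k["fx"]*p[:,0]/p[:,2]+k["cx"],k["fy"]*p[:,1]/p[:,2]+k["cy"]]
def unproj(c,uv,z):
    k=calibration(c);d=k["R"].T@np.array([(uv[0]-k["cx"])/k["fx"],(uv[1]-k["cy"])/k["fy"],1]);o=-k["R"].T@k["t"]
    return o+d*(z-o[2])/d[2]
def rack(p,L):
    c,s=np.cos(p[2]),np.sin(p[2]);L=np.array(L,float)
    return np.c_[p[0]+c*L[:,0]-s*L[:,1],p[1]+s*L[:,0]+c*L[:,1],L[:,2]]
def loc(p,X):
    c,s=np.cos(p[2]),np.sin(p[2]);d=np.array(X[:2])-p[:2];return np.array([c*d[0]+s*d[1],-s*d[0]+c*d[1]])
E
python3 - <<'E'
from h import *
W=[(140.2,192.7),(153.8,172.2),(223.7,245),(237.3,221.8)]; S=[(339.2,148.8),(317,161.5),(391.2,232.2),(368.7,245.5)]
for n,P,L,g in(("work",W,[(31,-115),(-31,-115),(31,115),(-31,115)],2.6),("store",S,[(-31,-115),(31,-115),(-31,115),(31,115)],2.6)):
  for z in(.038,.052):
    Q=[(a/1e3,b/1e3,z) for a,b in L]
    c=np.mean([unproj("top",u,z)[:2] for u in P],0)
    r=least_squares(lambda p:(proj("top",rack(p,Q))-P).ravel(),[*c,g])
    print(n,z,r.x.round(4),r.fun.round(1))
    if z==.038:
      if n=="work": w=r.x
      else: s=r.x
print("cells W",rack(w,[(0,y,0) for y in(.084,.028,-.028,-.084)])[:,:2].round(4).tolist())
print("cells S",rack(s,[(0,y,0) for y in(.084,.028,-.028,-.084)])[:,:2].round(4).tolist())
for n,u,z in(("dropper",(215.8,226),.114),("flask",(190.8,209.3),.118),("jar",(170.3,197.2),.107),("tin",(147.8,186.2),.106)):
    X=unproj("top",u,z);print(n,X.round(4),loc(w,X).round(4))
for p,n in((w,'w'),(s,'s')):print(n,"knob side/top px",proj("side",rack(p,[(0,.128,.055)])).round(1),proj("top",rack(p,[(0,.128,.055)])).round(1))
E
```

```text
work 0.038 [0.5141 0.2167 2.6023] [-0.3  1.   0.4 -0.9 -0.3 -0.1  0.2  0. ]
work 0.052 [0.5128 0.2132 2.6022] [-1.1  0.8 -0.1 -1.5  0.2  0.5  1.   0.2]
store 0.038 [ 0.5414 -0.1672  2.1113] [-0.  -0.7 -0.4 -0.1  0.4  0.1 -0.   0.7]
store 0.052 [ 0.5397 -0.1646  2.1111] [-0.2 -1.6 -1.  -0.7  1.   0.7  0.2  1.5]
cells W [[0.471, 0.1446], [0.4997, 0.1927], [0.5285, 0.2407], [0.5572, 0.2888]]
cells S [[0.4694, -0.2104], [0.5174, -0.1816], [0.5654, -0.1528], [0.6134, -0.1239]]
dropper [0.4684 0.1385 0.114 ] [-0.0009  0.0906]
flask [0.5032 0.1913 0.118 ] [-0.0037  0.0273]
jar [0.5302 0.2389 0.107 ] [-0.0024 -0.0273]
tin [0.5541 0.2886 0.106 ] [ 0.0026 -0.0822]
w knob side/top px [[303.4 239.6]] [[234.3 236.1]]
s knob side/top px [[322.4 183.6]] [[385.2 244.1]]
```

```bash
cat >> h.py <<'E'
w=np.array([.5141,.2167,2.6023]); s=np.array([.5414,-.1672,2.1113])
def go(x,y,z,rackyaw):
    "turn and shift (cm) in the tool frame from the measured pose"
    st=read_state();R=Ro.from_euler("xyz",st["orientation"]);yaw=rackyaw-np.pi/2
    G=Ro.from_euler("xyz",[np.pi,0,yaw])
    print("turn",(R.inv()*G).as_rotvec().round(4),"shift",(R.inv().apply(np.array([x,y,z])-st["position"])*100).round(2))
E
python3 - <<'E'
from h import *
for n,t,z,sd in(("dropper",(215.8,226),.116,(289.8,222.6)),("flask",(190.8,209.3),.118,(268.1,228.9)),("jar",(170.3,197.2),.107,(249.2,245)),("tin",(147.8,186.2),.106,(228.2,257.6))):
    r=least_squares(lambda X:np.r_[proj("top",X)[0]-t,proj("side",X)[0]-sd],[.5,.2,.1])
    print(n,r.x.round(4),r.fun.round(1),loc(w,r.x).round(4))
for n,u,z in(("dropper",(218.8,226.3),.074),("flask",(193,210.3),.086)):
    X=unproj("top",u,z);print(n,X.round(4),loc(w,X).round(4))
go(.468,.140,.20,w[2])
E
```

```text
dropper [0.4702 0.1403 0.1048] [-0.1 -0.7  0.6  0. ] [-0.0016  0.0881]
flask [0.5037 0.1925 0.1135] [-0. -0.  0.  0.] [-0.0036  0.0261]
jar [0.5295 0.2398 0.1034] [ 0.1  0.5 -0.4 -0.1] [-0.0013 -0.0277]
tin [0.5537 0.2893 0.1035] [ 0.1  0.3 -0.3 -0. ] [ 0.0033 -0.0827]
dropper [0.4695 0.139  0.074 ] [-0.0016  0.0895]
flask [0.5039 0.1944 0.086 ] [-0.0027  0.0244]
turn [ 1.0000e-04 -0.0000e+00  1.8463e+00] shift [-41.53 -26.78   0.55]
```

Request:
{"fn": "play_rows", "kwargs": {
  "steps": [
    [[0,0,0.15],[-4.2,-2.7,0],100],
    [[0,0,0.3],[-8.4,-5.4,0],100],
    [[0,0,0.45],[-12.6,-8.1,0],100],
    [[0,0,0.6],[-16.8,-10.8,0],100],
    [[0,0,0.75],[-21,-13.5,0],100],
    [[0,0,0.9],[-25.2,-16.2,0],100],
    [[0,0,1.05],[-29.4,-18.9,0],100],
    [[0,0,1.2],[-33.6,-21.6,0],100]
  ],
  "force": 30
}}

```text
time: 1.95
position: [0.406, 0.209, 0.2058]
orientation: [3.141, -0.0, 1.672]
wrist_force: [1.3, 0.0, 0.1]
gripper_width: 0.0856
gripper_force: 0.0
```

Run:
```python
from h import *
x,y,_=rack(w,[(-.0015,.0885,0)])[0];print(x,y);go(x,y,.20,w[2]);print(read_state()["position"])
```

```text
0.46993977702407885 0.1399903219488119
turn [ 0.0007 -0.0007  0.6401] shift [-7.51  5.67  0.58]
[0.40598883 0.20897016 0.20582988]
```

Request:
{"fn": "play_rows", "kwargs": {
  "steps": [
    [[0,0,0.15],[-2,1.5,0],100],
    [[0,0,0.3],[-4,3,0],100],
    [[0,0,0.45],[-6,4.5,0.3],100],
    [[0,0,0.59],[-7.5,5.67,0.6],100],
    [[0,0,0.64],[-7.5,5.67,0.6],100],
    [[0,0,0.64],[-7.5,5.67,0.6],100],
    [[0,0,0.64],[-7.5,5.67,0.6],100]
  ]
}}

```text
time: 2.65
position: [0.4692, 0.1423, 0.1996]
orientation: [3.142, -0.0, 1.039]
wrist_force: [-0.4, -0.7, -0.1]
gripper_width: 0.0857
gripper_force: 0.0
```

Run:
```python
from h import *
import cv2
x,y,_=rack(w,[(-.0015,.0885,0)])[0];go(x,y,.048,w[2]);print(read_state()["position"],read_state()["wrist_force"])
```

```text
turn [ 0.     -0.0003  0.008 ] shift [-0.17  0.18 15.16]
[0.46924487 0.14234239 0.19958516] [-0.40246442 -0.70190942 -0.05845423]
```

Request:
{"fn": "play_rows", "kwargs": {
  "steps": [
    [[0,0,0],[-0.1,0.1,4],100],
    [[0,0,0],[-0.1,0.1,8],100],
    [[0,0,0],[-0.1,0.1,11],100],
    [[0,0,0],[-0.1,0.1,13],100],
    [[0,0,0],[-0.1,0.1,14.5],100],
    [[0,0,0],[-0.1,0.1,15.1],100],
    [[0,0,0],[-0.1,0.1,15.1],100]
  ]
}}

```text
time: 3.35
position: [0.4692, 0.1411, 0.0481]
orientation: [-3.141, 0.001, 1.039]
wrist_force: [-0.4, -0.0, 0.8]
gripper_width: 0.0851
gripper_force: 0.0
```

Request:
{"fn": "play_rows", "kwargs": {
  "steps": [
    [[0,0,0],[0,0,0],20],
    [[0,0,0],[0,0,0],20],
    [[0,0,0],[0,0,0],20],
    [[0,0,0],[0,0,0],20],
    [[0,0,0],[0,0,0],20],
    [[0,0,0],[0,0,0],20],
    [[0,0,0],[0,0,0],20],
    [[0,0,0],[0,0,0],20]
  ]
}}

```text
time: 4.15
position: [0.47, 0.141, 0.0492]
orientation: [3.141, -0.001, 1.038]
wrist_force: [-2.1, 0.7, 5.8]
gripper_width: 0.0228
gripper_force: 27.4
```

Run:
```python
from h import *
import cv2
a=camera("side")[200:300,200:340,::-1]; b=camera("top")[150:260,140:280,::-1]
cv2.imwrite("pics/g1.png",np.hstack([cv2.resize(a,(400,400),interpolation=2),cv2.resize(b,(400,400),interpolation=2)]))
```

```text
(no output)
```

View pics/g1.png

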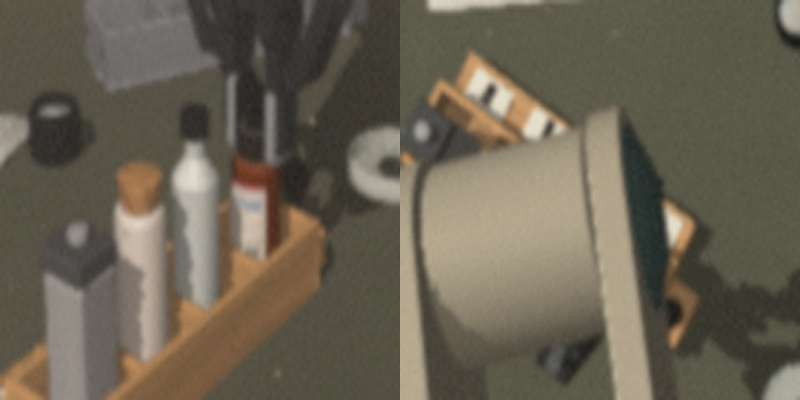

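The side view shows the pads closed on the dropper's shoulder, above its 60 mm body. I'll reopen and go about 4 mm lower.

Request:
{"fn": "play_rows", "kwargs": {
  "steps": [
    [[0,0,0],[0,0,0],70],
    [[0,0,0],[0,0,0],70],
    [[0,0,0],[0,0,0],70],
    [[0,0,0],[0,0,0.2],70],
    [[0,0,0],[0,0,0.35],70],
    [[0,0,0],[0,0,0.35],70]
  ]
}}

```text
time: 4.85
position: [0.4694, 0.1408, 0.0446]
orientation: [-3.141, 0.0, 1.038]
wrist_force: [0.4, 0.1, 0.1]
gripper_width: 0.0598
gripper_force: 0.0
```

Request:
{"fn": "play_rows", "kwargs": {
  "steps": [
    [[0,0,0],[0,0,0],20],
    [[0,0,0],[0,0,0],20],
    [[0,0,0],[0,0,0],20],
    [[0,0,0],[0,0,0],20],
    [[0,0,0],[0,0,0],20],
    [[0,0,0],[0,0,0],20],
    [[0,0,0],[0,0,0],20]
  ]
}}

```text
time: 5.55
position: [0.4698, 0.1408, 0.0452]
orientation: [3.141, -0.0, 1.038]
wrist_force: [-0.0, -0.1, 2.6]
gripper_width: 0.0271
gripper_force: 26.6
```

Run:
```python
from h import *
import cv2
st=read_state();p=st["position"];ax=Ro.from_euler("xyz",st["orientation"]).as_matrix()[:,1]
a=camera("side")[200:270,260:340,::-1]; f=7
im=cv2.resize(a,None,fx=f,fy=f,interpolation=2)
def mk(X,c):
    u=proj("side",X)[0]; cv2.circle(im,(int((u[0]-260+.5)*f),int((u[1]-200+.5)*f)),3,c,-1)
mk(p,(0,0,255)); mk(p+[0,0,.019],(0,255,0))
for sgn in(-1,1):
    mk(p+ax*sgn*.0145,(0,0,255)); mk(p+ax*sgn*.0145+[0,0,.019],(0,255,0)); mk(p+ax*sgn*.0145+[0,0,.073],(255,0,0))
    mk(np.r_[p[:2],.074]+ax*sgn*.0165,(255,0,255))
cv2.imwrite("pics/g2.png",im); print(st["position"],st["gripper_width"])
```

```text
[0.46984696 0.14082836 0.04519571] 0.027052386168934312
```

View pics/g2.png

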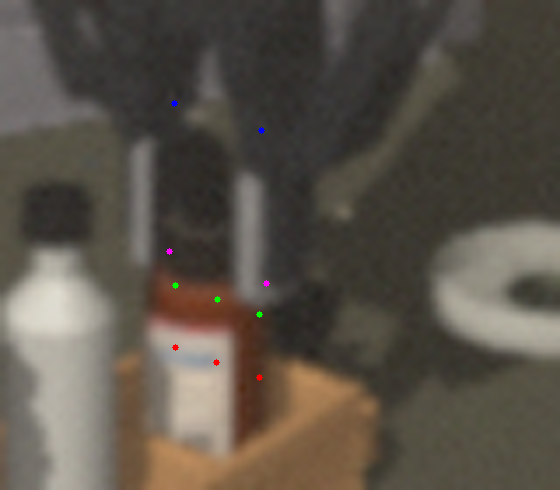

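The pad ends show about 20 mm higher than the nominal tip, on the shoulder and cap. The palm is well clear above the bulb. I'll go 11 mm lower.

Request:
{"fn": "play_rows", "kwargs": {
  "steps": [
    [[0,0,0],[0,0,0],70],
    [[0,0,0],[0,0,0],70],
    [[0,0,0],[0,0,0],70],
    [[0,0,0],[0,0,0],70],
    [[0,0,0],[0,0,0.3],70],
    [[0,0,0],[0,0,0.6],70],
    [[0,0,0],[0,0,0.9],70],
    [[0,0,0],[0,0,1.1],70]
  ]
}}

```text
time: 6.4
position: [0.4695, 0.1408, 0.0335]
orientation: [-3.141, 0.0, 1.038]
wrist_force: [-0.5, 0.8, 0.8]
gripper_width: 0.0596
gripper_force: 0.0
```

Request:
{"fn": "play_rows", "kwargs": {
  "steps": [
    [[0,0,0],[0,0,0],20],
    [[0,0,0],[0,0,0],20],
    [[0,0,0],[0,0,0],20],
    [[0,0,0],[0,0,0],20],
    [[0,0,0],[0,0,0],20],
    [[0,0,0],[0,0,0],20],
    [[0,0,0],[0,0,0],20]
  ]
}}

```text
time: 7.1
position: [0.4698, 0.1409, 0.0342]
orientation: [3.141, -0.0, 1.038]
wrist_force: [0.2, -0.3, 0.8]
gripper_width: 0.0307
gripper_force: 29.9
```

Request:
{"fn": "play_rows", "kwargs": {
  "steps": [
    [[0,0,0],[0,0,-1],20],
    [[0,0,0],[0,0,-3],20],
    [[0,0,0],[0,0,-6],20],
    [[0,0,0],[0,0,-10],20],
    [[0,0,0],[0,0,-14],20],
    [[0,0,0],[0,0,-16],20],
    [[0,0,0],[0,0,-16],20]
  ]
}}

```text
time: 7.8
position: [0.4711, 0.1411, 0.1982]
orientation: [3.136, -0.005, 1.038]
wrist_force: [-0.3, -0.3, -0.5]
gripper_width: 0.0307
gripper_force: 29.9
```

Run:
```python
from h import *
import cv2
st=read_state();p=st["position"];ax=Ro.from_euler("xyz",st["orientation"]).as_matrix()[:,1]
a=camera("side")[135:285,190:340,::-1]; f=4
im=cv2.resize(a,None,fx=f,fy=f,interpolation=2)
def mk(X,c):
    u=proj("side",X)[0]; cv2.circle(im,(int((u[0]-190+.5)*f),int((u[1]-135+.5)*f)),2,c,-1)
mk(p,(0,0,255)); mk(p-[0,0,.020],(0,255,0)); mk(p+[0,0,.082],(0,255,255))
for sgn in(-1,1): mk(p+ax*sgn*.0155,(0,0,255)); mk(p+ax*sgn*.0155+[0,0,.019],(255,0,0))
cv2.imwrite("pics/g3.png",im)
x,y,_=rack(s,[(0,.084,0)])[0];go(x,y,.195,s[2]);print(read_state()["position"],st["wrist_force"])
```

```text
turn [ 0.0015 -0.0025  0.4973] shift [-3.031e+01  1.779e+01  1.000e-02]
[0.47016049 0.1409621  0.19537988] [-0.27903766 -0.25201345 -0.48693825]
```

View pics/g3.png

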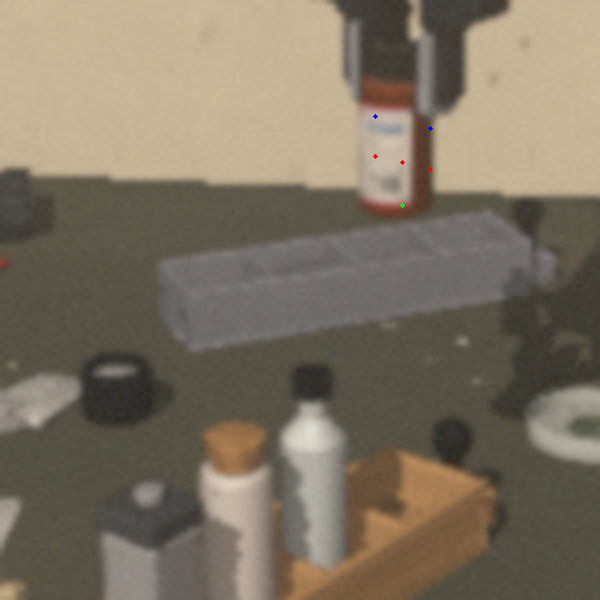

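Lifted: the dropper hangs upright, with its bottom at about (395,207) in the crop. That is 20 mm below the TCP and about 4 mm to +x of it. I'll move it over the store's knob-end compartment.

Request:
{"fn": "play_rows", "kwargs": {
  "steps": [
    [[0,0,0.08],[-4,2.4,0],20],
    [[0,0,0.16],[-8,4.8,0],20],
    [[0,0,0.24],[-12,7.2,0],20],
    [[0,0,0.32],[-16,9.6,0],20],
    [[0,0,0.4],[-20,12,0],20],
    [[0,0,0.46],[-24,14.4,0],20],
    [[0,0,0.497],[-28,16.6,0],20],
    [[0,0,0.497],[-30.3,17.8,0],20]
  ]
}}

```text
time: 8.65
position: [0.4675, -0.2132, 0.1914]
orientation: [-3.138, 0.002, 0.537]
wrist_force: [1.0, 0.5, -1.5]
gripper_width: 0.031
gripper_force: 29.9
```

Request:
{"fn": "play_rows", "kwargs": {
  "steps": [
    [[0,0,0],[0,0,2],20],
    [[0,0,0],[0,0,5],20],
    [[0,0,0],[0,0,8],20],
    [[0,0,0],[0,0,9.5],20],
    [[0,0,0],[0,0,10],20],
    [[0,0,0],[0,0,10],20]
  ]
}}

```text
time: 9.25
position: [0.4681, -0.2101, 0.0923]
orientation: [-3.139, 0.002, 0.541]
wrist_force: [-0.6, -0.4, -0.6]
gripper_width: 0.031
gripper_force: 30.0
```

```bash
cat >> h.py <<'E'
def look(name,cell,b,mark=True):
    "side + top crops around store cell; b = TCP height above bottle bottom. green: bottle bottom by TCP; red: cell corners at rim"
    import cv2
    st=read_state();p=st["position"];out=[]
    X=rack(s,[(0,cell,.038)])[0]
    for c in("side","top"):
        u0=(proj(c,X)[0]-[32,40]).astype(int) ; f=6
        a=camera(c)[max(u0[1],0):u0[1]+80,u0[0]:u0[0]+64,::-1]
        im=cv2.resize(a,None,fx=f,fy=f,interpolation=2)
        def mk(P,col):
            for u in proj(c,P): cv2.circle(im,tuple(int(v) for v in (u-u0+.5)*f),2,col,-1)
        mk(rack(s,[(i*.025,cell+j*.025,.038) for i in(-1,1) for j in(-1,1)]),(0,0,255))
        mk([p-[0,0,b]],(0,255,0)); mk([p],(255,255,0))
        out.append(im)
    cv2.imwrite(f"pics/{name}.png",np.hstack(out)); print(p.round(4),st["wrist_force"].round(1),st["orientation"].round(3),st["gripper_width"]); go(X[0],X[1],p[2],s[2])
E
python3 -c "
from h import *
look('d1',.084,.020)"
```

```text
[ 0.4681 -0.2101  0.0923] [-0.6 -0.4 -0.6] [-3.139e+00  2.000e-03  5.410e-01] 0.031007419627221897
turn [ 0.0006 -0.0004  0.0004] shift [ 0.02 -0.02  0.22]
```

View pics/d1.png

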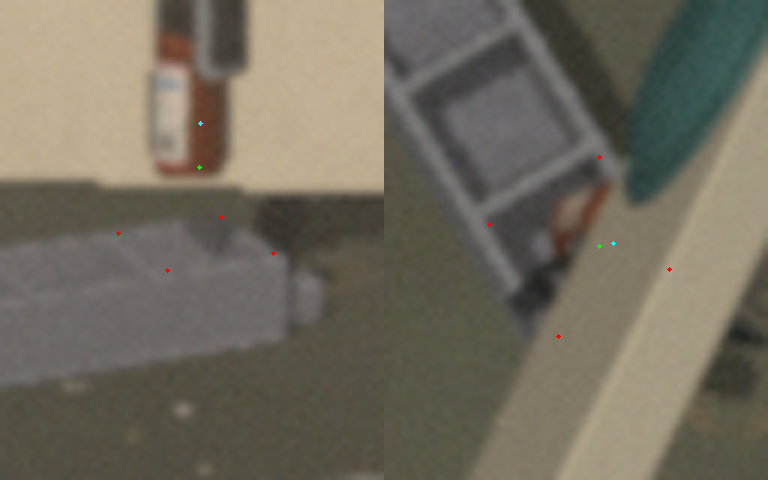

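The dropper is over the compartment, about 3.5 mm to +x and good in y. I'll correct and descend to just above the highest possible packing.

Request:
{"fn": "play_rows", "kwargs": {
  "steps": [
    [[0,0,0],[-0.3,-0.15,0],20],
    [[0,0,0],[-0.3,-0.15,1.5],20],
    [[0,0,0],[-0.3,-0.15,3],20],
    [[0,0,0],[-0.3,-0.15,4],20],
    [[0,0,0],[-0.3,-0.15,4.4],20],
    [[0,0,0],[-0.3,-0.15,4.4],20],
    [[0,0,0],[-0.3,-0.15,4.4],20]
  ]
}}

```text
time: 10.05
position: [0.4661, -0.211, 0.0508]
orientation: [3.141, -0.001, 0.541]
wrist_force: [-0.8, -0.7, -0.9]
gripper_width: 0.0308
gripper_force: 30.0
```

Request:
{"fn": "play_rows", "kwargs": {
  "steps": [
    [[0,0,0],[0,0,0.1],20],
    [[0,0,0],[0,0,0.2],20],
    [[0,0,0],[0,0,0.2],20]
  ]
}}

```text
time: 10.35
position: [0.4657, -0.2108, 0.0481]
orientation: [3.142, -0.0, 0.541]
wrist_force: [-0.2, 0.2, -0.9]
gripper_width: 0.0308
gripper_force: 30.0
```

Request:
{"fn": "play_rows", "kwargs": {
  "steps": [
    [[0,0,0],[0,0,0.15],20],
    [[0,0,0],[0,0,0.25],20],
    [[0,0,0],[0,0,0.25],20]
  ]
}}

```text
time: 10.65
position: [0.4655, -0.2108, 0.0452]
orientation: [-3.141, 0.0, 0.541]
wrist_force: [-0.0, 0.1, -1.4]
gripper_width: 0.0306
gripper_force: 30.0
```

Request:
{"fn": "play_rows", "kwargs": {
  "steps": [
    [[0,0,0],[0,0,0.1],20],
    [[0,0,0],[0,0,0.2],20],
    [[0,0,0],[0,0,0.2],20]
  ]
}}

```text
time: 10.95
position: [0.4656, -0.2108, 0.0433]
orientation: [-3.141, 0.0, 0.541]
wrist_force: [-0.2, 1.1, -0.5]
gripper_width: 0.0308
gripper_force: 30.0
```

Request:
{"fn": "play_rows", "kwargs": {
  "steps": [
    [[0,0,0],[0,0,0.1],20],
    [[0,0,0],[0,0,0.2],20],
    [[0,0,0],[0,0,0.2],20]
  ]
}}

```text
time: 11.25
position: [0.4656, -0.2108, 0.0413]
orientation: [-3.141, 0.0, 0.541]
wrist_force: [-0.5, -1.0, -0.9]
gripper_width: 0.0305
gripper_force: 30.0
```

Request:
{"fn": "play_rows", "kwargs": {
  "steps": [
    [[0,0,0],[0,0,0.1],20],
    [[0,0,0],[0,0,0.2],20],
    [[0,0,0],[0,0,0.2],20]
  ]
}}

```text
time: 11.55
position: [0.4656, -0.2108, 0.0393]
orientation: [-3.141, 0.0, 0.541]
wrist_force: [-0.3, 0.3, -1.5]
gripper_width: 0.0306
gripper_force: 30.0
```

Request:
{"fn": "play_rows", "kwargs": {
  "steps": [
    [[0,0,0],[0,0,0.1],20],
    [[0,0,0],[0,0,0.2],20],
    [[0,0,0],[0,0,0.2],20]
  ]
}}

```text
time: 11.85
position: [0.4656, -0.2108, 0.0373]
orientation: [-3.141, 0.0, 0.541]
wrist_force: [-0.4, -0.0, -0.0]
gripper_width: 0.0308
gripper_force: 30.0
```

Request:
{"fn": "play_rows", "kwargs": {
  "steps": [
    [[0,0,0],[0,0,0.1],20],
    [[0,0,0],[0,0,0.2],20],
    [[0,0,0],[0,0,0.2],20]
  ]
}}

```text
time: 12.15
position: [0.4656, -0.2108, 0.0353]
orientation: [-3.141, 0.0, 0.541]
wrist_force: [0.7, -0.1, -1.3]
gripper_width: 0.0307
gripper_force: 30.0
```

Request:
{"fn": "play_rows", "kwargs": {
  "steps": [
    [[0,0,0],[0,0,0.1],20],
    [[0,0,0],[0,0,0.15],20],
    [[0,0,0],[0,0,0.15],20]
  ]
}}

```text
time: 12.45
position: [0.4656, -0.2108, 0.0339]
orientation: [-3.141, 0.0, 0.541]
wrist_force: [0.5, 0.2, -0.7]
gripper_width: 0.0306
gripper_force: 30.0
```

Request:
{"fn": "play_rows", "kwargs": {
  "steps": [
    [[0,0,0],[0,0,0.1],20],
    [[0,0,0],[0,0,0.15],20],
    [[0,0,0],[0,0,0.15],20]
  ]
}}

```text
time: 12.75
position: [0.466, -0.2109, 0.0336]
orientation: [3.141, -0.001, 0.541]
wrist_force: [-2.9, 1.1, 6.8]
gripper_width: 0.0306
gripper_force: 30.7
```

Contact: the force rose to 6.8 N at TCP z 0.0336. I'll release and retreat.

Request:
{"fn": "play_rows", "kwargs": {
  "steps": [
    [[0,0,0],[0,0,0],70],
    [[0,0,0],[0,0,0],70],
    [[0,0,0],[0,0,0],70],
    [[0,0,0],[0,0,0],70],
    [[0,0,0],[0,0,-3],70],
    [[0,0,0],[0,0,-8],70],
    [[0,0,0],[0,0,-13],70],
    [[0,0,0],[0,0,-16.5],70]
  ]
}}

```text
time: 13.55
position: [0.4662, -0.2111, 0.2013]
orientation: [3.138, -0.002, 0.541]
wrist_force: [0.9, -0.8, 1.5]
gripper_width: 0.0597
gripper_force: 0.0
```

Run:
```python
from h import *
st=read_state();print(st["position"],st["gripper_width"])
X=rack(w,[(-.0035,.026,0)])[0];print(X);go(X[0]-.003,X[1],.195,w[2])
```

```text
[ 0.4662052  -0.21109651  0.20129249] 0.05966809073984663
[0.50375149 0.19259277 0.        ]
turn [ 0.0038 -0.0012 -0.4907] shift [ 23.74 -32.83   0.57]
```

Request:
{"fn": "play_rows", "kwargs": {
  "steps": [
    [[0,0,-0.06],[2.85,-4,0],70],
    [[0,0,-0.12],[5.7,-8,0],70],
    [[0,0,-0.18],[8.55,-12,0],70],
    [[0,0,-0.24],[11.4,-16,0],70],
    [[0,0,-0.3],[14.3,-20,0],70],
    [[0,0,-0.36],[17.1,-24,0],70],
    [[0,0,-0.42],[20,-28,0],70],
    [[0,0,-0.491],[22.9,-31.8,0],70]
  ]
}}

```text
time: 14.35
position: [0.498, 0.1819, 0.1976]
orientation: [3.141, -0.0, 1.035]
wrist_force: [1.3, -0.5, 1.4]
gripper_width: 0.0599
gripper_force: 0.0
```

Run:
```python
from h import *
import cv2
X=rack(w,[(-.0035,.026,0)])[0];go(X[0]-.003,X[1],.034,w[2])
a=camera("side"); cv2.imwrite("pics/d2.png",cv2.resize(a[150:290,210:350,::-1],None,fx=4,fy=4,interpolation=2))
print([(d["location"],d["conf"]) for d in spot_in("side","dropper_bottle")])
```

```text
turn [ 0.0002 -0.0003  0.0032] shift [ 1.06 -0.32 16.36]
[([307.2, 181.0], 0.65), ([267.1, 253.5], 0.29)]
```

View pics/d2.png

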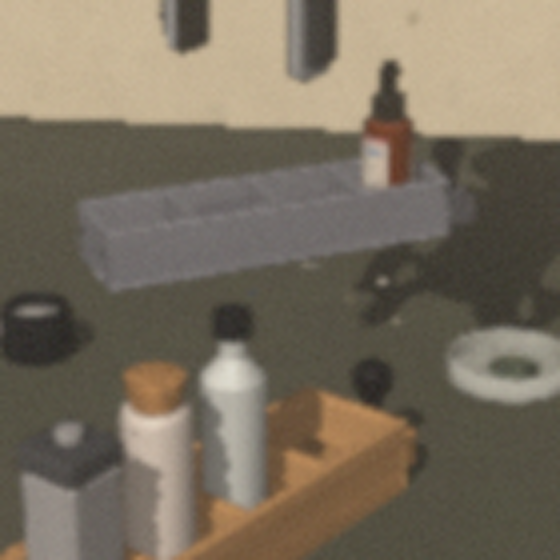

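The dropper stands upright in the store's knob-end compartment, its cap top at (388,65) in the crop. Now the flask.

Request:
{"fn": "play_rows", "kwargs": {
  "steps": [
    [[0,0,0],[1,-0.3,0],70],
    [[0,0,0],[1,-0.3,3],70],
    [[0,0,0],[1,-0.3,7],70],
    [[0,0,0],[1,-0.3,11],70],
    [[0,0,0],[1,-0.3,14],70],
    [[0,0,0],[1,-0.3,15.5],70],
    [[0,0,0],[1,-0.3,15.7],70]
  ]
}}

```text
time: 15.15
position: [0.5001, 0.1889, 0.0389]
orientation: [-3.139, 0.002, 1.03]
wrist_force: [-0.7, 0.7, -0.1]
gripper_width: 0.06
gripper_force: 0.0
```

Request:
{"fn": "play_rows", "kwargs": {
  "steps": [
    [[0,0,0],[0,0,0],20],
    [[0,0,0],[0,0,0],20],
    [[0,0,0],[0,0,0],20],
    [[0,0,0],[0,0,0],20],
    [[0,0,0],[0,0,0],20],
    [[0,0,0],[0,0,0],20]
  ]
}}

```text
time: 15.75
position: [0.5023, 0.1901, 0.0428]
orientation: [3.139, -0.003, 1.032]
wrist_force: [-0.7, -1.1, 5.2]
gripper_width: 0.0288
gripper_force: 29.9
```

Request:
{"fn": "play_rows", "kwargs": {
  "steps": [
    [[0,0,0],[0,0,-1],20],
    [[0,0,0],[0,0,-3],20],
    [[0,0,0],[0,0,-6],20],
    [[0,0,0],[0,0,-10],20],
    [[0,0,0],[0,0,-14],20],
    [[0,0,0],[0,0,-16],20],
    [[0,0,0],[0,0,-16],20]
  ]
}}

```text
time: 16.45
position: [0.5022, 0.1903, 0.2052]
orientation: [3.136, -0.006, 1.032]
wrist_force: [-0.4, 0.1, -0.4]
gripper_width: 0.0284
gripper_force: 29.8
```

Run:
```python
from h import *
X=rack(s,[(0,.028,0)])[0];go(X[0]-.0035,X[1],.2,s[2]);st=read_state();print(st["position"],st["wrist_force"])
```

```text
turn [ 0.0036 -0.007   0.4914] shift [-31.33  20.08   0.44]
[0.5022418  0.19031062 0.20518888] [-0.37961261  0.14402545 -0.36012299]
```

Request:
{"fn": "play_rows", "kwargs": {
  "steps": [
    [[0,0,0.07],[-4,2.6,0],20],
    [[0,0,0.14],[-8,5.1,0],20],
    [[0,0,0.21],[-12,7.7,0],20],
    [[0,0,0.28],[-16,10.3,0],20],
    [[0,0,0.35],[-20,12.8,0],20],
    [[0,0,0.42],[-24,15.4,0],20],
    [[0,0,0.491],[-28,18,0],20],
    [[0,0,0.491],[-31.3,20.1,0],20]
  ]
}}

```text
time: 17.25
position: [0.5117, -0.1842, 0.1988]
orientation: [-3.14, 0.001, 0.538]
wrist_force: [1.3, 0.1, -0.5]
gripper_width: 0.0285
gripper_force: 29.9
```

Request:
{"fn": "play_rows", "kwargs": {
  "steps": [
    [[0,0,0],[0,0,2],20],
    [[0,0,0],[0,0,5],20],
    [[0,0,0],[0,0,8],20],
    [[0,0,0],[0,0,9.5],20],
    [[0,0,0],[0,0,10],20],
    [[0,0,0],[0,0,10],20]
  ]
}}

```text
time: 17.85
position: [0.5126, -0.1818, 0.1002]
orientation: [-3.141, 0.0, 0.541]
wrist_force: [-1.0, 0.8, -0.6]
gripper_width: 0.0286
gripper_force: 29.9
```

```bash
python3 -c "
from h import *
look('d3',.028,.028)"
```

```text
[ 0.5126 -0.1818  0.1002] [-1.   0.8 -0.6] [-3.141  0.     0.541] 0.0285774246580414
turn [ 0.0018 -0.0014  0.0006] shift [0.37 0.16 0.17]
```

View pics/d3.png

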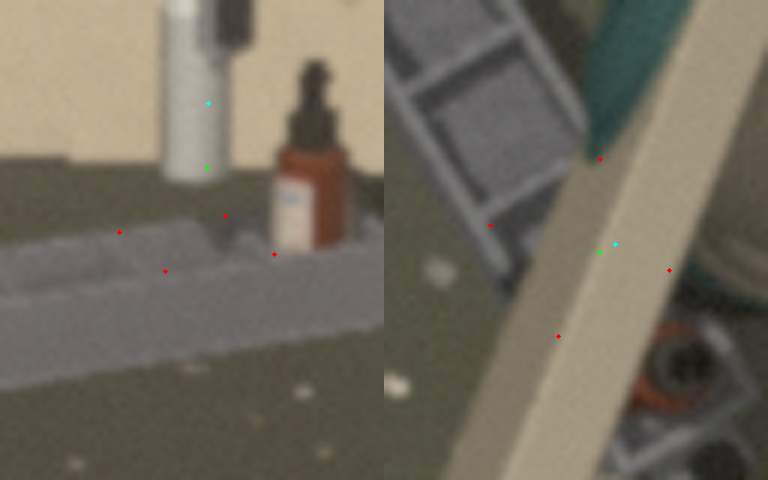

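The flask at (196,150) in the crop is centred over the compartment (centre at 196), and the dropper beside it is upright. Descending.

Request:
{"fn": "play_rows", "kwargs": {
  "steps": [
    [[0,0,0],[0,0,1.5],20],
    [[0,0,0],[0,0,3],20],
    [[0,0,0],[0,0,3.8],20],
    [[0,0,0],[0,0,4.2],20],
    [[0,0,0],[0,0,4.2],20],
    [[0,0,0],[0,0,4.2],20]
  ]
}}

```text
time: 18.55
position: [0.5129, -0.1821, 0.0588]
orientation: [3.141, -0.0, 0.541]
wrist_force: [0.6, 0.2, -0.2]
gripper_width: 0.0286
gripper_force: 29.9
```

Request:
{"fn": "play_rows", "kwargs": {
  "steps": [
    [[0,0,0],[0,0,0.1],20],
    [[0,0,0],[0,0,0.2],20],
    [[0,0,0],[0,0,0.2],20]
  ]
}}

```text
time: 18.85
position: [0.5127, -0.182, 0.0566]
orientation: [3.142, -0.0, 0.541]
wrist_force: [0.8, 0.3, -0.9]
gripper_width: 0.0286
gripper_force: 29.9
```

Request:
{"fn": "play_rows", "kwargs": {
  "steps": [
    [[0,0,0],[0,0,0.1],20],
    [[0,0,0],[0,0,0.2],20],
    [[0,0,0],[0,0,0.2],20]
  ]
}}

```text
time: 19.15
position: [0.5126, -0.1819, 0.0543]
orientation: [-3.141, 0.0, 0.541]
wrist_force: [0.9, -0.4, -0.5]
gripper_width: 0.0284
gripper_force: 29.9
```

Request:
{"fn": "play_rows", "kwargs": {
  "steps": [
    [[0,0,0],[0,0,0.1],20],
    [[0,0,0],[0,0,0.2],20],
    [[0,0,0],[0,0,0.2],20]
  ]
}}

```text
time: 19.45
position: [0.5126, -0.182, 0.0523]
orientation: [-3.141, 0.0, 0.541]
wrist_force: [-0.6, -0.2, -1.4]
gripper_width: 0.0283
gripper_force: 29.9
```

Request:
{"fn": "play_rows", "kwargs": {
  "steps": [
    [[0,0,0],[0,0,0.1],20],
    [[0,0,0],[0,0,0.2],20],
    [[0,0,0],[0,0,0.2],20]
  ]
}}

```text
time: 19.75
position: [0.5126, -0.1819, 0.0503]
orientation: [-3.141, 0.0, 0.541]
wrist_force: [0.8, 0.3, -1.0]
gripper_width: 0.0285
gripper_force: 29.9
```

Request:
{"fn": "play_rows", "kwargs": {
  "steps": [
    [[0,0,0],[0,0,0.1],20],
    [[0,0,0],[0,0,0.2],20],
    [[0,0,0],[0,0,0.2],20]
  ]
}}

```text
time: 20.05
position: [0.5129, -0.182, 0.0491]
orientation: [3.141, -0.001, 0.541]
wrist_force: [-1.3, 0.6, 3.2]
gripper_width: 0.0286
gripper_force: 30.3
```

Contact. I'll release and go up.

Request:
{"fn": "play_rows", "kwargs": {
  "steps": [
    [[0,0,0],[0,0,0],70],
    [[0,0,0],[0,0,0],70],
    [[0,0,0],[0,0,0],70],
    [[0,0,0],[0,0,0],70],
    [[0,0,0],[0,0,-3],70],
    [[0,0,0],[0,0,-8],70],
    [[0,0,0],[0,0,-13],70],
    [[0,0,0],[0,0,-15],70]
  ]
}}

```text
time: 20.85
position: [0.5142, -0.1826, 0.2045]
orientation: [3.135, -0.005, 0.541]
wrist_force: [0.3, -0.5, 0.2]
gripper_width: 0.0596
gripper_force: 0.0
```

Run:
```python
from h import *
st=read_state();print(st["position"],st["gripper_width"])
X=rack(w,[(-.002,-.0275,0)])[0];print(X);go(X[0]-.003,X[1],.195,w[2])
```

```text
[ 0.51419803 -0.18263414  0.20449573] 0.05963206387628874
[0.5299382  0.23926993 0.        ]
turn [ 0.0079 -0.0032 -0.4907] shift [ 22.81 -35.52   0.82]
```

Request:
{"fn": "play_rows", "kwargs": {
  "steps": [
    [[0,0,-0.06],[2.6,-4,0],70],
    [[0,0,-0.12],[5.2,-8,0],70],
    [[0,0,-0.18],[7.8,-12,0],70],
    [[0,0,-0.24],[10.4,-16,0],70],
    [[0,0,-0.3],[13,-20,0],70],
    [[0,0,-0.37],[15.6,-24.2,0],70],
    [[0,0,-0.44],[18.2,-28.4,0],70],
    [[0,0,-0.491],[20.8,-32.5,0],70]
  ]
}}

```text
time: 21.65
position: [0.5233, 0.2058, 0.1986]
orientation: [3.141, -0.0, 1.035]
wrist_force: [1.6, 0.0, 0.4]
gripper_width: 0.0595
gripper_force: 0.0
```

Run:
```python
from h import *
X=rack(w,[(-.002,-.0275,0)])[0];go(X[0]-.003,X[1],.038,w[2])
```

```text
turn [ 0.0003 -0.0003  0.003 ] shift [ 3.05 -1.4  16.06]
```

Request:
{"fn": "play_rows", "kwargs": {
  "steps": [
    [[0,0,0],[1.5,-0.7,0],70],
    [[0,0,0],[3.1,-1.4,0],70],
    [[0,0,0],[3.1,-1.4,3],70],
    [[0,0,0],[3.1,-1.4,7],70],
    [[0,0,0],[3.1,-1.4,10],70],
    [[0,0,0],[3.1,-1.4,10],70],
    [[0,0,0],[3.1,-1.4,10],70]
  ]
}}

```text
time: 22.35
position: [0.5281, 0.2369, 0.0993]
orientation: [3.141, -0.0, 1.03]
wrist_force: [-0.6, 0.1, 0.0]
gripper_width: 0.0598
gripper_force: 0.0
```

Run:
```python
from h import *
X=rack(w,[(-.002,-.0275,0)])[0];go(X[0]-.003,X[1],.038,w[2]);print(read_state()["position"])
```

```text
turn [ 0.0002 -0.     -0.0011] shift [ 0.14 -0.22  6.13]
[0.52807422 0.23694136 0.09933153]
```

Request:
{"fn": "play_rows", "kwargs": {
  "steps": [
    [[0,0,0],[0.1,-0.1,2],70],
    [[0,0,0],[0.1,-0.1,4],70],
    [[0,0,0],[0.1,-0.1,5.5],70],
    [[0,0,0],[0.1,-0.1,6],70],
    [[0,0,0],[0.1,-0.1,6],70]
  ]
}}

```text
time: 22.85
position: [0.5276, 0.2389, 0.039]
orientation: [3.141, -0.0, 1.032]
wrist_force: [-0.0, 0.9, 0.6]
gripper_width: 0.0596
gripper_force: 0.0
```

Request:
{"fn": "play_rows", "kwargs": {
  "steps": [
    [[0,0,0],[0,0,0],20],
    [[0,0,0],[0,0,0],20],
    [[0,0,0],[0,0,0],20],
    [[0,0,0],[0,0,0],20],
    [[0,0,0],[0,0,0],20],
    [[0,0,0],[0,0,0],20]
  ]
}}

```text
time: 23.45
position: [0.5282, 0.2391, 0.04]
orientation: [3.14, -0.002, 1.032]
wrist_force: [-0.1, -1.5, 6.4]
gripper_width: 0.0309
gripper_force: 29.9
```

Request:
{"fn": "play_rows", "kwargs": {
  "steps": [
    [[0,0,0],[0,0,-1],20],
    [[0,0,0],[0,0,-3],20],
    [[0,0,0],[0,0,-6],20],
    [[0,0,0],[0,0,-10],20],
    [[0,0,0],[0,0,-14],20],
    [[0,0,0],[0,0,-16],20],
    [[0,0,0],[0,0,-16],20]
  ]
}}

```text
time: 24.15
position: [0.5284, 0.2394, 0.2029]
orientation: [3.137, -0.006, 1.032]
wrist_force: [0.5, -1.3, -1.0]
gripper_width: 0.031
gripper_force: 29.8
```

Run:
```python
from h import *
X=rack(s,[(0,-.028,0)])[0];go(X[0]-.0035,X[1],.2,s[2]);st=read_state();print(st["position"],st["wrist_force"])
```

```text
turn [ 0.0027 -0.0064  0.4915] shift [-31.95  23.     0.21]
[0.52841071 0.23944509 0.2028815 ] [ 0.54191662 -1.25646614 -1.00914544]
```

Request:
{"fn": "play_rows", "kwargs": {
  "steps": [
    [[0,0,0.07],[-4,2.9,0],20],
    [[0,0,0.14],[-8,5.8,0],20],
    [[0,0,0.21],[-12,8.7,0],20],
    [[0,0,0.28],[-16,11.5,0],20],
    [[0,0,0.35],[-20,14.4,0],20],
    [[0,0,0.42],[-24,17.3,0],20],
    [[0,0,0.491],[-28,20.2,0],20],
    [[0,0,0.491],[-31.9,23,0],20]
  ]
}}

```text
time: 24.95
position: [0.5599, -0.1547, 0.1965]
orientation: [-3.139, 0.002, 0.539]
wrist_force: [0.2, 0.1, -0.7]
gripper_width: 0.0308
gripper_force: 29.9
```

Request:
{"fn": "play_rows", "kwargs": {
  "steps": [
    [[0,0,0],[0,0,1],20],
    [[0,0,0],[0,0,4],20],
    [[0,0,0],[0,0,7],20],
    [[0,0,0],[0,0,9],20],
    [[0,0,0],[0,0,10],20],
    [[0,0,0],[0,0,10],20]
  ]
}}

```text
time: 25.55
position: [0.5596, -0.1521, 0.0959]
orientation: [-3.138, 0.003, 0.541]
wrist_force: [-1.0, -1.0, -1.0]
gripper_width: 0.0307
gripper_force: 30.0
```

```bash
python3 -c "
from h import *
look('d4',-.028,.026)"
```

```text
[ 0.5596 -0.1521  0.0959] [-1. -1. -1.] [-3.138e+00  3.000e-03  5.410e-01] 0.03071241676577768
turn [ 0.0004 -0.0005  0.0006] shift [0.36 0.22 0.32]
```

View pics/d4.png

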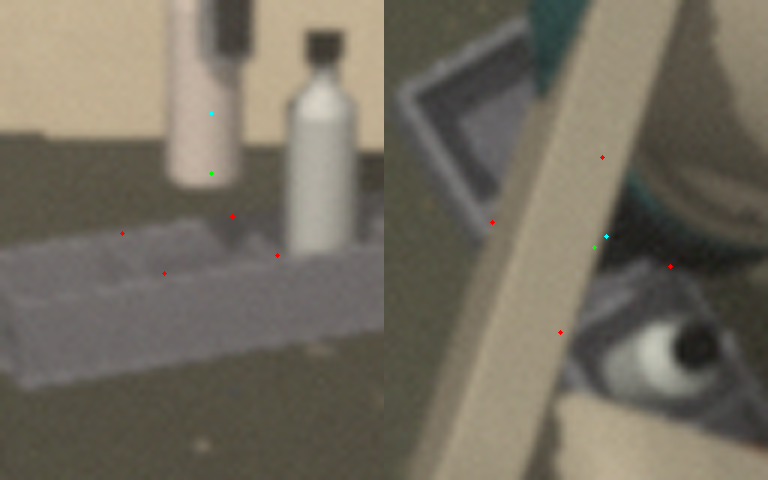

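The jar is centred to about 2 mm (204 against 199), and the flask beside it is upright in its compartment. Descending.

Request:
{"fn": "play_rows", "kwargs": {
  "steps": [
    [[0,0,0],[0.1,0.1,1],20],
    [[0,0,0],[0.1,0.1,2.5],20],
    [[0,0,0],[0.1,0.1,3.5],20],
    [[0,0,0],[0.1,0.1,3.9],20],
    [[0,0,0],[0.1,0.1,3.9],20],
    [[0,0,0],[0.1,0.1,3.9],20]
  ]
}}

```text
time: 26.25
position: [0.5625, -0.1533, 0.0597]
orientation: [3.141, -0.0, 0.541]
wrist_force: [0.4, 0.1, -0.7]
gripper_width: 0.031
gripper_force: 30.0
```

Request:
{"fn": "play_rows", "kwargs": {
  "steps": [
    [[0,0,0],[0,0,0.1],20],
    [[0,0,0],[0,0,0.2],20],
    [[0,0,0],[0,0,0.2],20]
  ]
}}

```text
time: 26.55
position: [0.5623, -0.1533, 0.0576]
orientation: [3.141, -0.0, 0.541]
wrist_force: [-0.4, 0.9, -0.1]
gripper_width: 0.0306
gripper_force: 30.0
```

Request:
{"fn": "play_rows", "kwargs": {
  "steps": [
    [[0,0,0],[0,0,0.15],20],
    [[0,0,0],[0,0,0.3],20],
    [[0,0,0],[0,0,0.3],20]
  ]
}}

```text
time: 26.85
position: [0.5621, -0.1532, 0.0541]
orientation: [-3.141, 0.0, 0.541]
wrist_force: [-0.6, 0.7, -1.4]
gripper_width: 0.031
gripper_force: 30.0
```

Request:
{"fn": "play_rows", "kwargs": {
  "steps": [
    [[0,0,0],[0,0,0.1],20],
    [[0,0,0],[0,0,0.2],20],
    [[0,0,0],[0,0,0.2],20]
  ]
}}

```text
time: 27.15
position: [0.5622, -0.1532, 0.0523]
orientation: [-3.141, 0.0, 0.541]
wrist_force: [0.5, 0.5, -1.3]
gripper_width: 0.0307
gripper_force: 30.0
```

Request:
{"fn": "play_rows", "kwargs": {
  "steps": [
    [[0,0,0],[0,0,0.1],20],
    [[0,0,0],[0,0,0.2],20],
    [[0,0,0],[0,0,0.2],20]
  ]
}}

```text
time: 27.45
position: [0.5627, -0.1533, 0.0515]
orientation: [3.141, -0.001, 0.541]
wrist_force: [-2.2, -0.4, 5.1]
gripper_width: 0.0307
gripper_force: 30.2
```

Request:
{"fn": "play_rows", "kwargs": {
  "steps": [
    [[0,0,0],[0,0,0.1],20],
    [[0,0,0],[0,0,0.2],20],
    [[0,0,0],[0,0,0.2],20]
  ]
}}

```text
time: 27.75
position: [0.5631, -0.1533, 0.051]
orientation: [3.14, -0.002, 0.541]
wrist_force: [-3.6, 2.1, 11.6]
gripper_width: 0.0308
gripper_force: 30.6
```

Contact at 11.6 N. I'll relax 1.5 mm, then release and go up.

Request:
{"fn": "play_rows", "kwargs": {
  "steps": [
    [[0,0,0],[0,0,-0.2],20],
    [[0,0,0],[0,0,-0.2],70],
    [[0,0,0],[0,0,-0.2],70],
    [[0,0,0],[0,0,-0.2],70],
    [[0,0,0],[0,0,-0.2],70],
    [[0,0,0],[0,0,-4],70],
    [[0,0,0],[0,0,-9],70],
    [[0,0,0],[0,0,-14],70]
  ]
}}

```text
time: 28.55
position: [0.5617, -0.1531, 0.1895]
orientation: [-3.14, 0.001, 0.541]
wrist_force: [0.8, -0.2, 0.8]
gripper_width: 0.0596
gripper_force: 0.0
```

Run:
```python
from h import *
st=read_state();print(st["position"],st["gripper_width"])
X=rack(w,[(.003,-.0825,0)])[0];print(X);go(X[0]-.003,X[1],.195,w[2])
```

```text
[ 0.56169377 -0.15311529  0.18947703] 0.059588886271111974
[0.55389194 0.28903154 0.        ]
turn [-0.0016  0.0007 -0.4907] shift [ 21.83 -38.46  -0.52]
```

Request:
{"fn": "play_rows", "kwargs": {
  "steps": [
    [[0,0,-0.06],[2.3,-4,0],70],
    [[0,0,-0.12],[4.6,-8,0],70],
    [[0,0,-0.18],[6.9,-12,0],70],
    [[0,0,-0.24],[9.1,-16,0],70],
    [[0,0,-0.3],[11.4,-20,0],70],
    [[0,0,-0.37],[13.7,-24.1,0],70],
    [[0,0,-0.44],[16,-28.2,0],70],
    [[0,0,-0.491],[18.3,-32.2,0],70]
  ]
}}

```text
time: 29.35
position: [0.553, 0.2189, 0.1885]
orientation: [3.141, -0.0, 1.034]
wrist_force: [0.7, -0.6, -0.1]
gripper_width: 0.0599
gripper_force: 0.0
```

Run:
```python
from h import *
X=rack(w,[(.003,-.0825,0)])[0];go(X[0]-.003,X[1],.040,w[2]);print(read_state()["position"])
```

```text
turn [ 0.0001 -0.0002  0.003 ] shift [ 5.92 -3.77 14.85]
[0.55300711 0.21891948 0.18849177]
```

Request:
{"fn": "play_rows", "kwargs": {
  "steps": [
    [[0,0,0],[2,-1.3,0],70],
    [[0,0,0],[4,-2.6,0],70],
    [[0,0,0],[5.9,-3.8,0],70],
    [[0,0,0],[5.9,-3.8,3],70],
    [[0,0,0],[5.9,-3.8,6],70],
    [[0,0,0],[5.9,-3.8,8],70],
    [[0,0,0],[5.9,-3.8,8],70],
    [[0,0,0],[5.9,-3.8,8],70]
  ]
}}

```text
time: 30.15
position: [0.5512, 0.2871, 0.109]
orientation: [3.142, -0.0, 1.032]
wrist_force: [-0.4, 0.5, 0.2]
gripper_width: 0.0598
gripper_force: 0.0
```

Run:
```python
from h import *
X=rack(w,[(.003,-.0825,0)])[0];go(X[0]-.003,X[1],.040,w[2]);print(read_state()["position"])
```

```text
turn [ 0.     -0.0001  0.0002] shift [ 0.15 -0.12  6.9 ]
[0.5512005  0.28713678 0.10902137]
```

Request:
{"fn": "play_rows", "kwargs": {
  "steps": [
    [[0,0,0],[0.15,-0.1,2],70],
    [[0,0,0],[0.15,-0.1,4.5],70],
    [[0,0,0],[0.15,-0.1,6.5],70],
    [[0,0,0],[0.15,-0.1,7.2],70],
    [[0,0,0],[0.15,-0.1,7.2],70]
  ]
}}

```text
time: 30.65
position: [0.5512, 0.289, 0.0371]
orientation: [3.141, -0.0, 1.032]
wrist_force: [-0.5, 0.7, 0.5]
gripper_width: 0.0594
gripper_force: 0.0
```

Request:
{"fn": "play_rows", "kwargs": {
  "steps": [
    [[0,0,0],[0,0,0],20],
    [[0,0,0],[0,0,0],20],
    [[0,0,0],[0,0,0],20],
    [[0,0,0],[0,0,0],20],
    [[0,0,0],[0,0,0],20],
    [[0,0,0],[0,0,0],20]
  ]
}}

```text
time: 31.25
position: [0.5522, 0.2893, 0.0386]
orientation: [3.139, -0.003, 1.032]
wrist_force: [0.3, -0.2, 6.2]
gripper_width: 0.0317
gripper_force: 29.7
```

Request:
{"fn": "play_rows", "kwargs": {
  "steps": [
    [[0,0,0],[0,0,-1],20],
    [[0,0,0],[0,0,-3],20],
    [[0,0,0],[0,0,-6],20],
    [[0,0,0],[0,0,-10],20],
    [[0,0,0],[0,0,-14],20],
    [[0,0,0],[0,0,-16],20],
    [[0,0,0],[0,0,-16],20]
  ]
}}

```text
time: 31.95
position: [0.5522, 0.2896, 0.2013]
orientation: [3.137, -0.006, 1.032]
wrist_force: [-0.4, 0.2, -0.2]
gripper_width: 0.0317
gripper_force: 29.9
```

Run:
```python
from h import *
X=rack(s,[(0,-.084,0)])[0];go(X[0]-.003,X[1],.2,s[2]);st=read_state();print(st["position"],st["wrist_force"])
```

```text
turn [ 0.0025 -0.0072  0.4914] shift [-3.251e+01  2.622e+01  3.000e-02]
[0.55217262 0.2895722  0.20128973] [-0.42076437  0.21438219 -0.24486727]
```

Request:
{"fn": "play_rows", "kwargs": {
  "steps": [
    [[0,0,0.07],[-3.8,3,0],20],
    [[0,0,0.14],[-7.6,6,0],20],
    [[0,0,0.21],[-11.4,9.1,0],20],
    [[0,0,0.28],[-15.2,12.2,0],20],
    [[0,0,0.35],[-19,15.3,0],20],
    [[0,0,0.42],[-22.7,18.3,0],20],
    [[0,0,0.491],[-26.4,21.3,0],20],
    [[0,0,0.491],[-30,24.2,0],20]
  ]
}}

```text
time: 32.75
position: [0.6038, -0.0946, 0.1943]
orientation: [-3.139, 0.002, 0.539]
wrist_force: [0.7, 0.5, -0.1]
gripper_width: 0.0315
gripper_force: 30.0
```

Run:
```python
from h import *
X=rack(s,[(0,-.084,0)])[0];go(X[0]-.003,X[1],.1,s[2])
```

```text
turn [-0.0024  0.0023 -0.0018] shift [-0.92  2.88  9.42]
```

Request:
{"fn": "play_rows", "kwargs": {
  "steps": [
    [[0,0,0],[-0.5,1.5,0],20],
    [[0,0,0],[-1,2.8,0],20],
    [[0,0,0],[-1,2.8,2],20],
    [[0,0,0],[-1,2.8,5],20],
    [[0,0,0],[-1,2.8,8],20],
    [[0,0,0],[-1,2.8,9.3],20],
    [[0,0,0],[-1,2.8,9.3],20],
    [[0,0,0],[-1,2.8,9.3],20]
  ]
}}

```text
time: 33.55
position: [0.6111, -0.1215, 0.1047]
orientation: [3.141, -0.001, 0.542]
wrist_force: [0.4, -0.3, -0.3]
gripper_width: 0.0317
gripper_force: 30.1
```

```bash
python3 -c "
from h import *
look('d5',-.084,.0245)"
```

```text
[ 0.6111 -0.1215  0.1047] [ 0.4 -0.3 -0.3] [ 3.141e+00 -1.000e-03  5.420e-01] 0.03173988845816656
turn [ 0.0024 -0.0025  0.0007] shift [0.05 0.27 0.11]
```

View pics/d5.png

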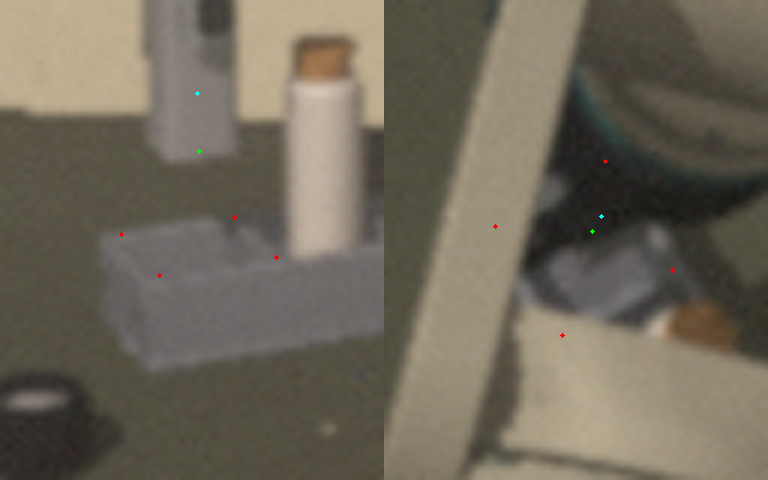

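The tin is at 193 against cell centre 197, and the jar beside it is upright. Small correction, then descend.

Request:
{"fn": "play_rows", "kwargs": {
  "steps": [
    [[0,0,0],[-0.2,0.1,1],20],
    [[0,0,0],[-0.2,0.1,2.5],20],
    [[0,0,0],[-0.2,0.1,4],20],
    [[0,0,0],[-0.2,0.1,4.6],20],
    [[0,0,0],[-0.2,0.1,4.6],20],
    [[0,0,0],[-0.2,0.1,4.6],20]
  ]
}}

```text
time: 34.25
position: [0.6094, -0.1238, 0.0575]
orientation: [-3.142, -0.0, 0.541]
wrist_force: [0.1, 0.4, -1.0]
gripper_width: 0.0318
gripper_force: 30.1
```

Request:
{"fn": "play_rows", "kwargs": {
  "steps": [
    [[0,0,0],[0,0,0.1],20],
    [[0,0,0],[0,0,0.2],20],
    [[0,0,0],[0,0,0.2],20]
  ]
}}

```text
time: 34.55
position: [0.6094, -0.1238, 0.0557]
orientation: [3.141, -0.0, 0.541]
wrist_force: [0.1, 0.1, -1.6]
gripper_width: 0.0314
gripper_force: 30.1
```

Request:
{"fn": "play_rows", "kwargs": {
  "steps": [
    [[0,0,0],[0,0,0.15],20],
    [[0,0,0],[0,0,0.3],20],
    [[0,0,0],[0,0,0.3],20]
  ]
}}

```text
time: 34.85
position: [0.6092, -0.1237, 0.0521]
orientation: [-3.141, 0.0, 0.541]
wrist_force: [0.1, 0.5, -1.2]
gripper_width: 0.0316
gripper_force: 30.1
```

Request:
{"fn": "play_rows", "kwargs": {
  "steps": [
    [[0,0,0],[0,0,0.1],20],
    [[0,0,0],[0,0,0.2],20],
    [[0,0,0],[0,0,0.2],20]
  ]
}}

```text
time: 35.15
position: [0.6092, -0.1237, 0.0503]
orientation: [-3.141, 0.0, 0.541]
wrist_force: [-0.4, -0.5, -0.6]
gripper_width: 0.0314
gripper_force: 30.1
```

Request:
{"fn": "play_rows", "kwargs": {
  "steps": [
    [[0,0,0],[0,0,0.1],20],
    [[0,0,0],[0,0,0.2],20],
    [[0,0,0],[0,0,0.2],20]
  ]
}}

```text
time: 35.45
position: [0.6092, -0.1238, 0.0483]
orientation: [-3.141, 0.0, 0.541]
wrist_force: [0.6, -0.6, -0.7]
gripper_width: 0.0317
gripper_force: 30.1
```

Request:
{"fn": "play_rows", "kwargs": {
  "steps": [
    [[0,0,0],[0,0,0.1],20],
    [[0,0,0],[0,0,0.2],20],
    [[0,0,0],[0,0,0.2],20]
  ]
}}

```text
time: 35.75
position: [0.6092, -0.1237, 0.0463]
orientation: [-3.141, 0.0, 0.541]
wrist_force: [-0.0, -0.8, -1.7]
gripper_width: 0.0315
gripper_force: 30.1
```

Request:
{"fn": "play_rows", "kwargs": {
  "steps": [
    [[0,0,0],[0,0,0.1],20],
    [[0,0,0],[0,0,0.2],20],
    [[0,0,0],[0,0,0.2],20]
  ]
}}

```text
time: 36.05
position: [0.6092, -0.1238, 0.0442]
orientation: [-3.141, 0.0, 0.541]
wrist_force: [-0.3, 0.1, -0.9]
gripper_width: 0.0317
gripper_force: 30.1
```

Request:
{"fn": "play_rows", "kwargs": {
  "steps": [
    [[0,0,0],[0,0,0.1],20],
    [[0,0,0],[0,0,0.2],20],
    [[0,0,0],[0,0,0.2],20]
  ]
}}

```text
time: 36.35
position: [0.6092, -0.1238, 0.0423]
orientation: [-3.141, 0.0, 0.541]
wrist_force: [-0.5, -0.5, -0.0]
gripper_width: 0.0316
gripper_force: 30.1
```

Request:
{"fn": "play_rows", "kwargs": {
  "steps": [
    [[0,0,0],[0,0,0.1],20],
    [[0,0,0],[0,0,0.2],20],
    [[0,0,0],[0,0,0.2],20]
  ]
}}

```text
time: 36.65
position: [0.6096, -0.1238, 0.0411]
orientation: [3.141, -0.001, 0.541]
wrist_force: [-1.0, -0.3, 3.4]
gripper_width: 0.0316
gripper_force: 30.2
```

Request:
{"fn": "play_rows", "kwargs": {
  "steps": [
    [[0,0,0],[0,0,0.1],20],
    [[0,0,0],[0,0,0.2],20],
    [[0,0,0],[0,0,0.2],20]
  ]
}}

```text
time: 36.95
position: [0.6101, -0.1239, 0.0409]
orientation: [3.14, -0.002, 0.541]
wrist_force: [-4.6, 0.8, 11.3]
gripper_width: 0.0314
gripper_force: 30.4
```

Contact. I'll relax 2 mm, release, and retreat clear.

Request:
{"fn": "play_rows", "kwargs": {
  "steps": [
    [[0,0,0],[0,0,-0.2],20],
    [[0,0,0],[0,0,-0.2],70],
    [[0,0,0],[0,0,-0.2],70],
    [[0,0,0],[0,0,-0.2],70],
    [[0,0,0],[0,0,-0.2],70],
    [[0,0,0],[0,0,-4],70],
    [[0,0,0],[0,0,-9],70],
    [[0,0,0],[0,0,-14],70]
  ]
}}

```text
time: 37.75
position: [0.6087, -0.1237, 0.1794]
orientation: [-3.14, 0.001, 0.541]
wrist_force: [1.1, -0.5, 1.1]
gripper_width: 0.06
gripper_force: 0.0
```

Request:
{"fn": "play_rows", "kwargs": {
  "steps": [
    [[0,0,0],[0,0,-3],70],
    [[0,0,0],[2,-4,-3],70],
    [[0,0,0],[4,-8,-3],70],
    [[0,0,0],[4,-12,-3],70],
    [[0,0,0],[4,-16,-3],70],
    [[0,0,0],[4,-20,-3],70],
    [[0,0,0],[4,-24,-3],70],
    [[0,0,0],[4,-28,-3],70]
  ]
}}

```text
time: 38.55
position: [0.4984, 0.1381, 0.2084]
orientation: [-3.142, -0.0, 0.541]
wrist_force: [2.4, 0.6, -0.2]
gripper_width: 0.06
gripper_force: 0.0
```

Run:
```python
from h import *
import cv2
a=camera("side")[130:250,200:340,::-1];b=camera("top")[135:255,300:420,::-1]
cv2.imwrite("pics/f.png",np.hstack([cv2.resize(a,(420,360),interpolation=2),cv2.resize(b,(360,360),interpolation=2)]))
```

```text
(no output)
```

View pics/f.png

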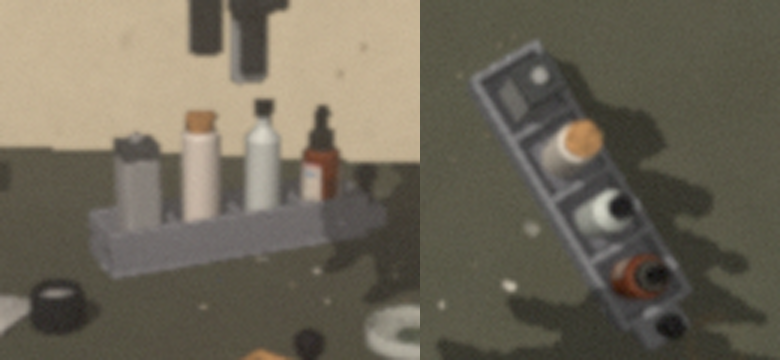

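All four stand upright in the store. From the knob at (670,322) in the top crop the order is dropper, flask, jar, tin.

Request:
{"fn": "play_rows", "kwargs": {
  "steps": [
    [[0,0,0],[0,0,0],70],
    [[0,0,0],[0,0,0],70],
    [[0,0,0],[0,0,0],70]
  ]
}}

```text
time: 38.95
position: [0.4999, 0.1359, 0.2083]
orientation: [-3.142, 0.0, 0.539]
wrist_force: [0.0, -0.5, -0.6]
gripper_width: 0.0596
gripper_force: 0.0
```

```bash
python3 -c "
from workcell import *
print(finish_job())"
```

```text
the job is handed in; nothing more can be done
None
```

I moved all four bottles into the storage rack in order from its knob (dropper, flask, jar, tin), each set down on its packing by feel and standing upright in the last picture, and handed the job in at about 39 s; the hand-in gave no verdict.

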